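# Set the back stop of a clamping block with a gauge and lock it

## Task

Set the back stop of the black clamping block: from the tool rack take the gauge with the narrow blade, the one that fits the slot, and with the lever still open slide its blade flat into the slot under the clamp bar until its shoulders meet the bar, so that the blade pushes the back stop to its place. Leave the gauge lying there fully home, then flip the cam lever over towards the slot's mouth, all the way down, to lock the stop. Leave the wide gauge and all other things on the bench where they are.

Things in the scene. Friction and masses are not known exactly. Their poses are not given: they have to be found in the camera images.
- gauge: Narrow-bladed setting gauge, flat T, 0.14 kg. Origin: underside, mid width, at the shoulders' face; x to the blade's tip. Steel blade x 0 to 70, 20 wide, nose rounded, z 5.5 to 10.5; steel crosspiece (shoulders) x -12 to 0, 40 wide, 16 thick; wooden handle x -92 to -12, 20 wide, 16 thick. Starts in either rack bay on the bench, blade sticking 55 to 65 out, crosspiece and handle under the roof.
- wide_gauge: The other gauge, in the other bay, not wanted: the same crosspiece and handle, but a blade 34 wide x 55 long, nose rounded. Origin and axes as for the gauge.
- rack: Grey steel tool rack fixed to the bench: x 0 to 130, 166 wide, two bays side by side (centres at y +40 and -40) open to -x (towards the robot), each holding a gauge; the bench is their floor. Roof from 45 to 51 high, punches lying on it to 59 high. Origin: bench level, middle of the front edge.
- block: Black steel clamping block fixed to the bench: x -75 to 140, 100 wide, top at z 30. Origin: bench level under the middle of the slot's mouth; x into the slot, away from the robot. Steel clamp bar across it: x 0 to 25, 90 wide, z 43 to 57, two bolt heads to z 66. Behind the bar the stop slide between low guides, at its +y side the cam lever.
- slot_mouth (a point): Centre of the slot's mouth: block x 0, y 0, z 38. The slot under the bar is 25 long (x), 26 wide (y -13 to 13) and 10 high (z 33 to 43). In front of it the flat block top (z 30, x -75 to 0) is an apron: a gauge resting on it has its blade at mid height of the slot and stays there when released.
- stop_slide (a joint): Steel back stop behind the bar, 30 long x 44 wide x 16 high, sliding along the block's x. Value in m: its front face is at block x = 0.035 + value. Range 0 to 0.045; starts at 0.002 to 0.02. Stays where left, takes about 2 N to push. Its set place is 0.035, where the blade's tip holds it when the shoulders meet the bar.
- stop_face (a point): Middle of the stop slide's front face, at block z 38.
- cam_lever (a joint): Cam lever that locks the stop: steel rod 10 thick, 60 long, with a 16 ball end, turning about a level axis along block y through lever_hinge. Value in rad: 0 leans 0.35 back (to block +x), 0.35 upright, end stop 1.75 lies forward (to block -x) nearly level, locked. Starts at 0 to 0.35, open. Stays where left; takes 1 to 2 N at the ball.
- lever_tip (a point): Centre of the cam lever's ball end, 60 from the hinge.
- lever_hinge (a point): Hinge axis of the cam lever: block x 70, y 66, z 42.
- hammer: Bystander: hammer 240 long lying on the bench, outside on the left.
- wrench: Bystander: wrench 200 long lying across the back of the bench.
- chisel_a: Bystander: steel chisel 140 long, 10 high, lying between rack and block. Origin under its middle, x along it.
- chisel_b: Bystander: steel chisel 120 long, 10 high, lying outside on the right.
- can: Bystander: drinks can, 66 across, 115 high, upright. Origin at the middle of its foot.
- tumbler: Bystander: glass tumbler, 72 across, 90 high, upright. Origin at the middle of its foot.

How it is judged:
By the outcome, as a careful person would: the job done as asked, in the order asked, and still so for the second after the job is handed in, with the robot touching nothing.
It also fails if it takes over 64 s, if anything falls off the work surface, if the arm or the gripper's body presses on something with over 40 N, if the wrist force passes 120 N, or if a joint passes its speed limit or range.

## Robot

A 6-joint arm with a two-finger parallel gripper is mounted at the origin on the work surface. World frame = base frame: x ahead of the robot, y to its left, z up, the work surface at z = 0. Lengths are in m, angles in degrees, forces in N, time in s.
With the tool pointing down it reaches from about 0.35 to 0.875 m from the base axis. Payload 4.2 kg.
Tool frame: the origin (TCP) lies on the centre line of the jaws, within the pads' length; the fingertips stand 19 mm ahead of it and the grasp point (between the pads) is the TCP; z points along the fingers, y is the line along which they close (so a half turn about z gives the same grasp; the last joint's range is limited). The gripper opens to 85 mm and grips with 20 to 120 N. Pads are 22 mm wide; open, the fingers measure 114 mm over their backs; the gripper's body (76 mm by 85 mm) begins 54 mm behind the grasp point. The pads swing forward as they close: fully open they stand 13 mm farther back than shut.
Start: joints at [89.76, 22.042, 0.453, 0, -68.411, -14.817], TCP at [0.162, 0.604, 0.25] pointing down, gripper open.
Joint ranges: [-179.83, 179.83], [-69.29, 118.12], [-61.27, 80.66], [-181.25, 117.63], [-171.15, -9.14], [-177.46, 177.46]. Speed limits (degrees/s): [159.86, 159.86, 180, 180, 180, 180].

## Interface

Orientations are given as [roll, pitch, yaw] about the fixed x, y, z axes, in that order (R = Rz(yaw) Ry(pitch) Rx(roll)).
In Python, from station import r gives the robot as it stands.
- The arm moves only by the tool play_rows, never from a script. Its argument "targets" is a list that holds one entry, the list of rows, each a list of 7 numbers: the opening in per cent of the stroke, from 0 (shut) to 100 (fully open), then the shift along the tool's x, y, z in cm, then the turn, a rotation vector about the tool's x, y, z in rad. In form: [[[grip, dx, dy, dz, rx, ry, rz], ...]]. A call has 1 to 8 rows; each row is the pose to reach, as a shift and turn from the pose commanded when the call began, along the tool's axes at that moment; what a row does not reach only later rows make up. A row lasts 1/12 s, in which the tool goes at most 41.7 mm and 7.16 degrees, less where a joint would pass 70% of its speed; a pose out of reach is approached as far as the arm can. A call with a gripper value outside its range is refused whole. The fingers move at their own pace and stop on an object; "force" is the grip in N (left out, the last holds). Time passes only in rows, so rows that repeat a pose let the fingers close. It gives the time, the measured TCP pose, the force, the opening and the grip force at its end, in the units of the state.
- r.state(): the state, without advancing time (a new reading comes with each control period).
- r.snapshot(name): name is "scene" or "top"; returns a dict with "color" (420x560x3 uint8, red, green, blue), "z_map" (420x560 float32, m along the optical axis (not along the pixel's ray), 0 where there is no reading), "fovy" (degrees; the focal length in pixels is half the picture's height over the tangent of half this angle, whatever the lens; pixels are square), "cx", "cy" (the principal point, pixels), "k1" (the pictures are not rectified: a ray, as slopes to the right and down, at radius r is drawn at 1 + k1 r^2 times it, then the intrinsics apply), "T" (4x4, takes a point from camera to world coordinates). Camera axes: x right, y up, looking along -z (the intrinsics and any distortion apply to the point x, -y, -z); pixel columns grow to the right and rows downward; lengths in m; the calibration is good to about 2 mm. A picture is of the moment at which its call begins.
- r.hand_in(): hands the job in; it is judged then, once.
The state is a dict: "clock": time; "qpos": joint angles; "joint_vel": joint speeds; "joint_torque": joint torques, N m; "tcp_pos": TCP position; "orientation": TCP orientation; "wrist_force": force on the tool from outside, world axes, zero at the start; "torque": the same for the moment, N m; "finger_gap": finger opening in m; "gripper_force": force on a finger pad.
Only numpy, scipy, OpenCV 4.12 (cv2) and the standard library are available. Lean on these libraries where they do the work, as an engineer would, in place of code of your own. Each camera call takes 0.05 s, during which the arm holds its last target. There are 200 camera calls.

## Working session

There is one attempt and no reset: what is moved stays moved. The work goes in short steps, Python scripts to look and compute and a tool call to move; the robot and the scene stay as the last step left them, time stands still between calls to the robot, and variables do not carry over. Pictures are saved under pics/ and viewed, at most 10 in all, crops included, and the job is handed in when it is done.

Besides the shell and the picture viewer there is one more tool, called after ">>>" as name(argument=value, ...), one argument or row to a line, values as JSON. play_rows: Moves the arm, as the interface text tells. Its arguments: {"type":"object","properties":{"targets":{"type":"array","items":{"type":"array","items":{"type":"array","items":{"type":"number"}}}},"force":{"type":"number"}},"required":["targets"]}

```bash
mkdir -p pics; cat > h.py <<'E'
import numpy as np, cv2
from station import r
def snap(n):
    s=r.snapshot(n); return s
def cloud(s):
    H,W=s["z_map"].shape; f=H/2/np.tan(np.radians(s["fovy"])/2)
    K=np.array([[f,0,s["cx"]],[0,f,s["cy"]],[0,0,1.]])
    u,v=np.meshgrid(np.arange(W),np.arange(H))
    p=cv2.undistortPoints(np.stack([u,v],-1).reshape(-1,1,2).astype(float),K,np.array([s["k1"],0,0,0.])).reshape(H,W,2)
    z=s["z_map"]; P=np.stack([p[...,0]*z,-p[...,1]*z,-z],-1)
    return P@s["T"][:3,:3].T+s["T"][:3,3]
def save(s,n): cv2.imwrite(f"pics/{n}.png",s["color"][...,::-1])
E
python3 - <<'E'
from h import *
for n in("scene","top"):
    s=snap(n); save(s,n+"0"); np.savez(n+"0.npz",P=cloud(s),c=s["color"],z=s["z_map"]); print(n,s["T"].round(3).tolist(),s["fovy"],s["k1"])
print(r.state())
E
```

```text
scene [[0.384, -0.68, 0.624, 1.411], [0.923, 0.282, -0.261, -0.359], [0.002, 0.677, 0.736, 1.065], [0.0, 0.0, 0.0, 1.0]] 45.13829537961713 -0.042793478090356905
top [[0.027, 0.996, -0.09, 0.484], [-1.0, 0.026, -0.01, -0.019], [-0.008, 0.09, 0.996, 1.084], [0.0, 0.0, 0.0, 1.0]] 56.837080457170195 0.03439954753661982
{'clock': 0.1, 'qpos': array([ 8.97607732e+01,  2.20866389e+01,  3.88052444e-01, -2.64350578e-02,
       -6.84106360e+01, -1.48171793e+01]), 'joint_vel': array([-0.04482244, -0.09039485,  0.2158613 ,  0.00655517, -0.02847139,
        0.04865518]), 'joint_torque': array([-4.11833407e-04, -3.93316305e+01,  1.88930136e+01,  4.19791639e+00,
       -2.55044659e-03,  5.14011703e-06]), 'tcp_pos': array([0.1621999 , 0.60308849, 0.24932808]), 'orientation': array([ 1.79888126e+02, -4.18745123e-03, -1.50661523e+01]), 'wrist_force': array([-0.85766779, -0.21497426, -0.08367584]), 'torque': array([-0.03055769, -0.0130343 , -0.00416211]), 'gripper_force': 0.0, 'finger_gap': 0.08544772605673844}
```

View pics/top0.png

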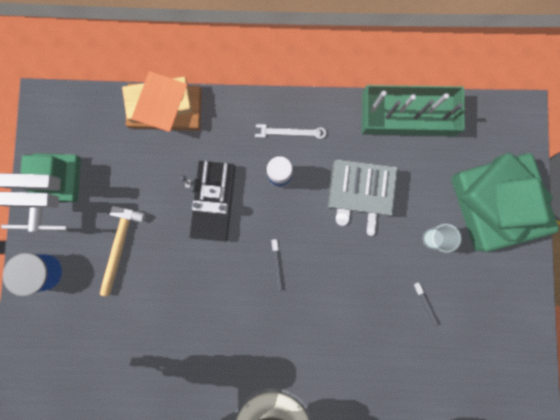

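View pics/scene0.png

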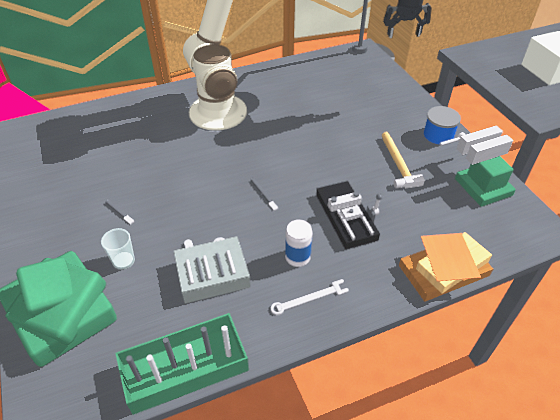

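Top view: the rack is at about (363,187). The wide blade sticks out at (343,217) and the narrow one at (372,224). The block is at (212,200) with its bar at (210,207) and lever ball at (187,182). The can is at (280,170), and chisel_a lies at (278,265) between rack and block. Next I'll measure these.

```bash
python3 - <<'E'
from h import *
d=np.load("top0.npz"); P=d["P"]; c=d["c"]
def rect(m,n):
    q=P[m]; R=cv2.minAreaRect(q[:,:2].astype(np.float32)*1000); print(n,m.sum(),"c",np.round(R[0],1),"size",np.round(R[1],1),"ang",round(R[2],2),"z",np.percentile(q[:,2],[5,50,95]).round(4))
V,U=np.mgrid[:420,:560]
def box(u0,u1,v0,v1): return (U>=u0)&(U<=u1)&(V>=v0)&(V<=v1)
z=P[...,2]
print("bench z",np.median(z[250:300,150:250]), z[205:235,300:330].mean())
rect(box(320,405,150,220)&(z>.04)&(z<.07),"rack roof")
rect(box(332,355,205,235)&(z>.006)&(z<.02),"wide blade")
rect(box(360,385,205,245)&(z>.006)&(z<.02),"narrow blade")
rect(box(180,245,150,250)&(z>.02)&(z<.036),"block top")
rect(box(180,245,150,250)&(z>.05)&(z<.075),"bar")
rect(box(178,196,170,195)&(z>.06),"lever")
rect(box(264,295,150,192)&(z>.1),"can")
rect(box(268,288,235,295)&(z>.005),"chisel")
im=c[140:250,170:400]; cv2.imwrite("pics/c0.png",cv2.resize(im,None,fx=3.4,fy=3.4,interpolation=cv2.INTER_CUBIC)[...,::-1])
for u,v in((343,217),(372,224),(372,215),(372,232)): print(u,v,P[v,u].round(4))
E
```

```text
bench z 0.00014940084922443475 0.0026889603328210457
rack roof 3041 c [ 650.4 -225.4] size [168.1 130.3] ang 83.97 z [0.0479 0.0514 0.0586]
wide blade 191 c [ 571.5 -176.8] size [33.8 46.2] ang 82.61 z [0.0073 0.0106 0.0142]
narrow blade 165 c [ 552.4 -269. ] size [47.1 62.6] ang 83.74 z [0.0074 0.0104 0.0138]
block top 2159 c [606.  184.8] size [105.3 214.8] ang 85.62 z [0.0264 0.0299 0.0333]
bar 387 c [614.9 194.8] size [116.8  81.8] ang 85.1 z [0.0512 0.057  0.0671]
lever 49 c [572.8 113.4] size [317.8  14.1] ang 58.64 z [0.0651 0.1057 1.0837]
can 504 c [597.4  -3. ] size [227.4  61.6] ang 1.39 z [0.1042 0.1146 0.1178]
chisel 190 c [430.4  -2.3] size [144.5  49.3] ang 2.83 z [0.0054 0.0094 0.0134]
343 217 [ 0.5705 -0.1802  0.009 ]
372 224 [ 0.5528 -0.2588  0.0158]
372 215 [ 0.5783 -0.2605  0.0073]
372 232 [ 0.531  -0.2596  0.0127]
```

View pics/c0.png

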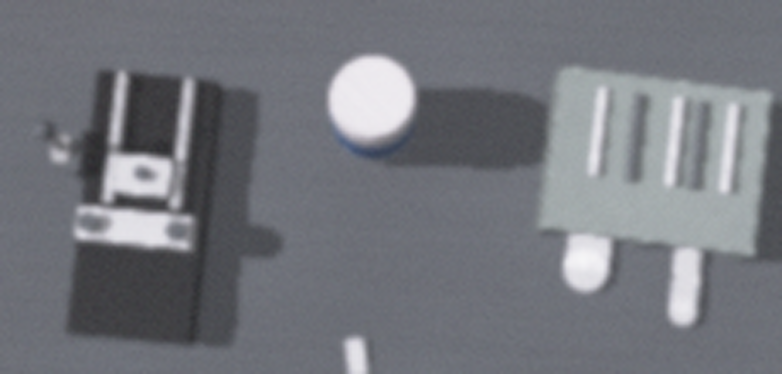

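Crop: the narrow blade is the right one, centred near (685,285) in the crop. The wide one is left at (587,262). The block's mouth edge is along (75,238)-(192,248), the stop slide is at (140,175), and the lever ball is at (55,150). Next come finer fits.

```bash
cat > fit.py <<'E'
from h import *
from scipy.optimize import least_squares
def fit_blade(P,c,u0=355,u1=392,v0=200,v1=250):
    z=P[...,2]; m=np.zeros(z.shape,bool); m[v0:v1,u0:u1]=1
    m&=(c.min(-1)>120)&(z<.03)
    n,l,st,_=cv2.connectedComponentsWithStats(m.astype(np.uint8)); k=1+np.argmax(st[1:,4]); m=l==k
    return m
E
python3 - <<'E'
from fit import *
d=np.load("top0.npz"); P=d["P"]; c=d["c"].astype(int); z=P[...,2]
V,U=np.mgrid[:420,:560]
def box(u0,u1,v0,v1): return (U>=u0)&(U<=u1)&(V>=v0)&(V<=v1)
def big(m):
    n,l,st,_=cv2.connectedComponentsWithStats(m.astype(np.uint8)); return l==1+np.argmax(st[1:,4])
def rep(m,n):
    q=P[m]; R=cv2.minAreaRect(q[:,:2].astype(np.float32)*1000); a=q[:,:2]-q[:,:2].mean(0); w,v=np.linalg.eigh(a.T@a); e=v[:,1]; 
    print(n,m.sum(),"mean",q.mean(0).round(4),"rect",np.round(R[0],1),np.round(R[1],1),round(R[2],2),"pca",round(np.degrees(np.arctan2(e[1],e[0])),2)); return q
q=rep(fit_blade(P,c),"narrow")
print("narrow x range",q[:,0].min(),q[:,0].max())
rep(fit_blade(P,c,332,357,205,235),"wide")
rep(big(box(320,405,150,220)&(z>.042)&(z<.065)),"roof")
rep(big(box(180,245,150,250)&(z>.024)&(z<.2)&(U>188)),"block all")
rep(big(box(180,245,150,250)&(z>.024)&(z<.036)&(V>213)),"apron")
b=big(box(188,245,198,216)&(z>.050)&(z<.07)); rep(b,"bar")
rep(big(box(195,225,184,198)&(z>.036)&(z<.056)),"stop slide")
rep(big(box(180,193,170,195)&(z>.06)&(z<.13)),"lever")
s=np.load("scene0.npz"); Q=s["P"]; 
for v in range(195,225,2): print([(round(float(x),3)) for x in Q[v,378]], Q[v,374].round(3), s["c"][v,376])
E
```

```text
narrow 235 mean [ 0.5539 -0.2574  0.0074] rect [ 553.  -259.1] [28.7 66.3] 84.79 pca 175.2
narrow x range 0.5201651906228015 0.5867732830094772
wide 249 mean [ 0.5712 -0.177   0.0081] rect [ 569.7 -177.9] [42.8 49.2] 83.48 pca 172.18
roof 3033 mean [ 0.6494 -0.2251  0.0519] rect [ 650.4 -225.4] [168.2 130.2] 83.92 pca 83.5
block all 2930 mean [0.6052 0.1827 0.0353] rect [606.3 188.7] [113.1 214.8] 85.62 pca 176.8
apron 946 mean [0.5337 0.1861 0.0299] rect [534.6 187.5] [100.8  72.9] 87.27 pca 92.17
bar 322 mean [0.5853 0.1832 0.0584] rect [585.7 184.4] [91.3 25.4] 85.86 pca 85.99
stop slide 260 mean [0.6281 0.18   0.0449] rect [629.5 181.4] [38.8 62.3] 1.18 pca 90.18
lever 44 mean [0.6507 0.2432 0.0955] rect [652.3 243.9] [12.7 13.8] 68.15 pca -175.27
[0.656, 0.24, 0.111] [ 0.559  0.302 -0.005] [101 105 111]
[0.658, 0.24, 0.106] [ 0.57   0.295 -0.001] [90 92 97]
[0.663, 0.237, 0.104] [0.578 0.291 0.   ] [128 131 137]
[0.659, 0.241, 0.091] [ 0.583  0.288 -0.001] [146 145 150]
[0.659, 0.243, 0.082] [ 0.59   0.284 -0.002] [153 151 157]
[0.656, 0.247, 0.071] [ 1.411 -0.359  1.065] [160 157 164]
[0.61, 0.286, -0.0] [0.652 0.238 0.062] [157 156 162]
[0.619, 0.28, 0.003] [0.653 0.239 0.054] [218 216 220]
[0.662, 0.247, 0.052] [0.653 0.24  0.046] [241 240 244]
[0.663, 0.247, 0.045] [0.664 0.233 0.052] [188 185 193]
[0.637, 0.269, 0.001] [0.665 0.233 0.045] [132 135 142]
[0.642, 0.267, -0.002] [0.668 0.232 0.041] [134 138 149]
[0.653, 0.259, 0.005] [0.646 0.251 0.001] [136 139 149]
[0.66, 0.256, 0.004] [ 0.652  0.248 -0.001] [135 139 147]
[0.663, 0.254, 0.0] [0.659 0.244 0.   ] [135 139 149]
```

>>> play_rows(
  targets=[
    [[100,0,0,0,0,0,0]],
  ],
)

```text
clock: 0.18
tcp_pos: [0.1622, 0.6032, 0.2496]
orientation: [179.9, -0.0, -15.1]
wrist_force: [-0.9, 0.5, 0.9]
finger_gap: 0.0853
gripper_force: 0.0
```

```bash
cat > go.py <<'E'
import sys,numpy as np
from station import r
from scipy.spatial.transform import Rotation as R
# go.py x y z yaw : shift (cm) and turn (rad) in tool axes to reach it, tool down
s=r.state(); x,y,z,w=map(float,sys.argv[1:5])
A=R.from_euler("xyz",s["orientation"],degrees=True); B=R.from_euler("xyz",[180,0,w],degrees=True)
d=A.inv().apply(np.array([x,y,z])-s["tcp_pos"])*100
print("shift cm",d.round(2),"rotvec",(A.inv()*B).as_rotvec().round(4),"rows",np.linalg.norm(d)/4.17,np.degrees((A.inv()*B).magnitude())/7.16)
print("q",s["qpos"].round(1),"t",s["clock"],s["tcp_pos"].round(4),s["orientation"].round(2),"F",s["wrist_force"].round(1))
E
python3 go.py 0.545 -0.258 0.25 -5.5
```

```text
shift cm [59.34 73.22  0.08] rotvec [ 0.0015 -0.     -0.1669] rows 22.60035888698358 1.3354870107865688
q [ 89.8  22.1   0.4  -0.  -68.4 -14.8] t 0.1833 [0.1622 0.6032 0.2496] [ 1.7992e+02 -1.0000e-02 -1.5060e+01] F [-0.9  0.5  0.9]
```

>>> play_rows(
  targets=[
    [[50,59.3,73.2,0,0,0,-0.167],[50,59.3,73.2,0,0,0,-0.167],[50,59.3,73.2,0,0,0,-0.167],[50,59.3,73.2,0,0,0,-0.167],[50,59.3,73.2,0,0,0,-0.167],[50,59.3,73.2,0,0,0,-0.167],[50,59.3,73.2,0,0,0,-0.167],[50,59.3,73.2,0,0,0,-0.167]],
  ],
)

```text
clock: 0.85
tcp_pos: [0.2978, 0.2968, 0.2503]
orientation: [-180.0, -0.0, -5.4]
wrist_force: [1.1, 0.5, -0.4]
finger_gap: 0.0423
gripper_force: 0.0
```

```bash
python3 go.py 0.545 -0.258 0.2 -5.5
```

```text
shift cm [29.87 52.89  5.02] rotvec [-0.0002 -0.      0.001 ] rows 14.614982336900104 0.008261101640331177
q [ 67.2   1.6 -26.2  -0.  -62.3  17.3] t 0.85 [0.2978 0.2968 0.2503] [-179.99   -0.     -5.44] F [ 1.1  0.5 -0.4]
```

>>> play_rows(
  targets=[
    [[50,29.9,52.9,5,0,0,0],[50,29.9,52.9,5,0,0,0],[50,29.9,52.9,5,0,0,0],[50,29.9,52.9,5,0,0,0],[50,29.9,52.9,5,0,0,0],[50,29.9,52.9,5,0,0,0],[50,29.9,52.9,5,0,0,0],[50,29.9,52.9,5,0,0,0]],
  ],
)

```text
clock: 1.52
tcp_pos: [0.433, -0.0067, 0.2231]
orientation: [-180.0, -0.0, -5.5]
wrist_force: [1.5, 0.9, -0.6]
finger_gap: 0.0429
gripper_force: 0.0
```

```bash
python3 go.py 0.545 -0.258 0.1 -5.5
```

```text
shift cm [13.54 23.95 12.31] rotvec [-0.0004 -0.0008  0.0004] rows 7.227682477483802 0.007722567347577775
q [ 20.8   4.4 -27.3  -0.  -58.2  63.8] t 1.5167 [ 0.433  -0.0067  0.2231] [-1.7998e+02 -4.0000e-02 -5.4800e+00] F [ 1.5  0.9 -0.6]
```

>>> play_rows(
  targets=[
    [[50,13.5,24,12.3,0,0,0],[50,13.5,24,12.3,0,0,0],[50,13.5,24,12.3,0,0,0],[50,13.5,24,12.3,0,0,0],[50,13.5,24,12.3,0,0,0],[50,13.5,24,12.3,0,0,0],[50,13.5,24,12.3,0,0,0],[50,13.5,24,12.3,0,0,0]],
  ],
)

```text
clock: 2.18
tcp_pos: [0.5442, -0.2604, 0.0961]
orientation: [180.0, 0.2, -5.7]
wrist_force: [1.0, -0.0, -0.2]
finger_gap: 0.0429
gripper_force: 0.0
```

```bash
python3 go.py 0.545 -0.258 0.0225 -5.5; python3 - <<'E'
from h import *
s=snap("scene"); im=s["color"][130:310,120:340]; cv2.imwrite("pics/a1.png",cv2.resize(im,None,fx=3.3,fy=3.3,interpolation=cv2.INTER_CUBIC)[...,::-1])
E
```

```text
shift cm [ 0.08 -0.25  7.36] rotvec [ 0.     0.004 -0.004] rows 1.76647789330806 0.04551811430776794
q [-10.2  28.5 -13.5   0.  -48.2  94.5] t 2.1833 [ 0.5442 -0.2604  0.0961] [180.     0.23  -5.73] F [ 1.  -0.  -0.2]
```

View pics/a1.png

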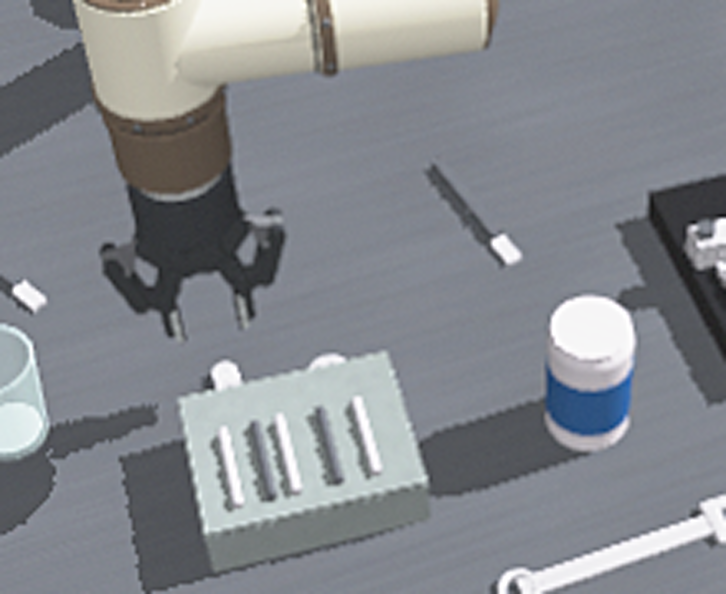

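The open fingers at crop (175,325) and (245,310) straddle the narrow blade at (225,375), and nothing is in the way. Descending, then gripping.

>>> play_rows(
  targets=[
    [[45,0.1,-0.1,4,0,0,0],[45,0.1,-0.1,6,0,0,0],[45,0.1,-0.1,7.4,0,0,0],[45,0.1,-0.1,7.4,0,0,0],[45,0.1,-0.1,7.4,0,0,0]],
  ],
)

```text
clock: 2.65
tcp_pos: [0.545, -0.2549, 0.026]
orientation: [180.0, 0.1, -5.4]
wrist_force: [0.3, -0.3, 1.3]
finger_gap: 0.0383
gripper_force: 0.0
```

```bash
python3 go.py 0.545 -0.258 0.0215 -5.5
```

```text
shift cm [0.03 0.31 0.45] rotvec [0.0001 0.0012 0.0011] rows 0.13064446696675672 0.01313714542059403
q [ -9.7  33.6 -17.    0.  -39.4  94.2] t 2.65 [ 0.545  -0.2549  0.026 ] [ 1.80e+02  7.00e-02 -5.44e+00] F [ 0.3 -0.3  1.3]
```

>>> play_rows(
  targets=[
    [[45,0,0.2,0.45,0,0,0],[45,0,0.2,0.45,0,0,0],[15,0,0.2,0.45,0,0,0],[15,0,0.2,0.45,0,0,0],[15,0,0.2,0.45,0,0,0],[15,0,0.2,0.45,0,0,0],[15,0,0.2,0.45,0,0,0],[15,0,0.2,0.45,0,0,0]],
  ],
  force=40,
)

```text
clock: 3.32
tcp_pos: [0.5455, -0.2576, 0.0221]
orientation: [180.0, -0.1, -5.5]
wrist_force: [-0.6, 0.4, 2.5]
finger_gap: 0.0182
gripper_force: 41.6
```

```bash
python3 go.py 0.425 -0.247 0.0225 -5.5
```

```text
shift cm [-12.1    0.09  -0.06] rotvec [ 0.0002 -0.0013  0.0004] rows 2.900878653366548 0.010772017393272056
q [ -9.9  34.  -17.    0.  -38.9  94.4] t 3.3167 [ 0.5455 -0.2576  0.0221] [ 1.7999e+02 -7.0000e-02 -5.4800e+00] F [-0.6  0.4  2.5]
```

>>> play_rows(
  targets=[
    [[15,-1,0,-0.05,0,0,0],[15,-2.5,0,-0.05,0,0,0],[15,-4.5,0,-0.05,0,0,0],[15,-6.5,0,-0.05,0,0,0],[15,-8.5,0,-0.05,0,0,0],[15,-10.5,0,-0.05,0,0,0],[15,-12,0,-0.05,0,0,0],[15,-12,0,-0.05,0,0,0]],
  ],
)

```text
clock: 3.98
tcp_pos: [0.4215, -0.2455, 0.022]
orientation: [-180.0, 0.2, -5.6]
wrist_force: [-3.6, 1.4, 5.4]
finger_gap: 0.0185
gripper_force: 41.7
```

```bash
python3 - <<'E'
from h import *
s=snap("scene"); im=s["color"][100:300,100:340]; cv2.imwrite("pics/a2.png",cv2.resize(im,None,fx=3,fy=3,interpolation=cv2.INTER_CUBIC)[...,::-1])
E
python3 go.py 0.425 -0.247 0.0225 -5.5
```

```text
shift cm [ 0.28  0.11 -0.05] rotvec [-0.0007  0.0049 -0.0009] rows 0.07215140340467203 0.040168417890285614
q [-11.1  26.5 -33.5  -0.  -30.3  95.6] t 4.0333 [ 0.4224 -0.2456  0.022 ] [-179.96    0.28   -5.55] F [-3.9 -0.7  4.8]
```

View pics/a2.png

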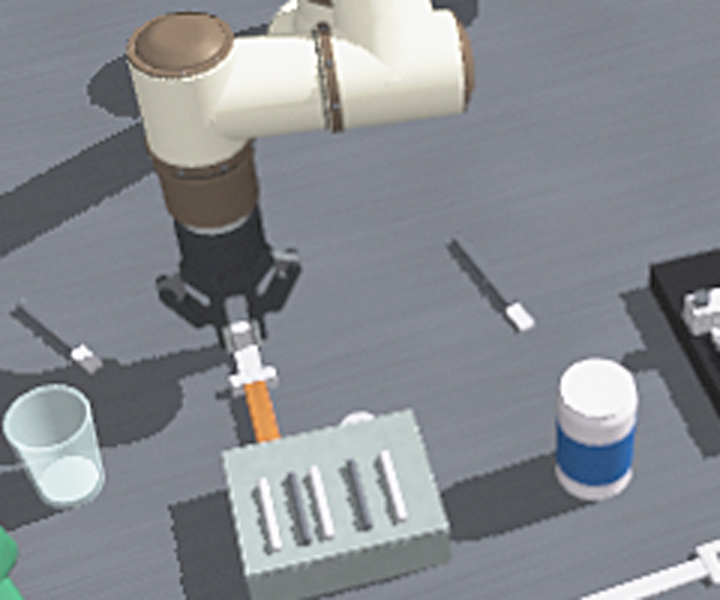

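The gauge is out: crosspiece at crop (252,378) and orange handle to (265,435), with the end just clear of the roof. Releasing and regripping on the handle, 9 cm further along +x.

>>> play_rows(
  targets=[
    [[45,0,0,0,0,0,0],[45,0,0,0,0,0,0],[45,0,0,0,0,0,0],[45,0,0,-2,0,0,0],[45,0,0,-5,0,0,0],[45,3,0,-5,0,0,0],[45,6,0,-5,0,0,0],[45,9,0,-5,0,0,0]],
  ],
)

```text
clock: 4.7
tcp_pos: [0.5172, -0.2549, 0.0728]
orientation: [180.0, -0.1, -5.5]
wrist_force: [0.1, -0.3, -0.6]
finger_gap: 0.0387
gripper_force: 0.0
```

```bash
python3 go.py 0.512 -0.2545 0.0215 -5.5
python3 - <<'E'
from h import *
s=snap("scene"); P=cloud(s); c=s["color"].astype(int); z=P[...,2]
m=(c[...,0]>150)&(c[...,2]<90)&(z<.04)&(z>0); m[:, :160]=0; m[:,215:]=0; m[:180]=0;m[260:]=0
q=P[m]; a=q[:,:2]-q[:,:2].mean(0); w,v=np.linalg.eigh(a.T@a); e=v[:,1]; print(m.sum(),q.mean(0).round(4),q.min(0).round(3),q.max(0).round(3),np.degrees(np.arctan2(e[1],e[0])))
E
```

```text
shift cm [-0.53  0.01  5.13] rotvec [ 0.0002 -0.0022  0.0002] rows 1.2371689069385348 0.01764285782108057
q [-10.1  28.  -18.9   0.  -43.   94.7] t 4.7 [ 0.5172 -0.2549  0.0728] [ 1.7999e+02 -1.2000e-01 -5.4900e+00] F [ 0.1 -0.3 -0.6]
123 [ 0.5211 -0.2559  0.0166] [ 0.484 -0.266  0.002] [ 0.555 -0.245  0.023] 175.58998155735932
```

>>> play_rows(
  targets=[
    [[45,-0.2,0,3,0,0,0],[45,-0.2,0,5,0,0,0],[45,-0.2,0,5,0,0,0],[15,-0.2,0,5,0,0,0],[15,-0.2,0,5,0,0,0],[15,-0.2,0,5,0,0,0],[15,-0.2,0,5,0,0,0],[15,-0.2,0,5,0,0,0]],
  ],
  force=80,
)

```text
clock: 5.42
tcp_pos: [0.5132, -0.2544, 0.0223]
orientation: [-180.0, -0.0, -5.5]
wrist_force: [0.1, -0.6, -0.5]
finger_gap: 0.0173
gripper_force: 80.6
```

```bash
python3 go.py 0.45 -0.24 0.18 -65
```

```text
shift cm [ -6.42  -0.83 -15.77] rotvec [-3.0000e-04 -4.0000e-04  1.0385e+00] rows 4.088777706746825 8.31000876697962
q [-10.2  31.9 -21.5  -0.  -36.5  94.7] t 5.4167 [ 0.5132 -0.2544  0.0223] [-1.8e+02 -3.0e-02 -5.5e+00] F [ 0.1 -0.6 -0.5]
```

>>> play_rows(
  targets=[
    [[15,-0.5,0,-2,0,0,0],[15,-2,0,-5,0,0,0],[15,-4,-0.5,-9,0,0,0.1],[15,-6,-0.8,-12,0,0,0.22],[15,-6.4,-2,-15,0,0,0.34],[15,-6.4,-5,-16,0,0,0.46],[15,-6.4,-8,-16,0,0,0.58],[15,-6.4,-11,-16,0,0,0.7]],
  ],
)

```text
clock: 6.08
tcp_pos: [0.4599, -0.1385, 0.1837]
orientation: [-179.8, -0.1, -45.9]
wrist_force: [0.3, 0.2, -1.5]
finger_gap: 0.0177
gripper_force: 80.8
```

```bash
python3 go.py 0.45 0.08 0.18 -102
```

```text
shift cm [-16.39 -14.49   0.37] rotvec [-3.900e-03 -7.000e-04  9.791e-01] rows 5.246002222996021 7.834868467245177
q [  2.7  11.6 -25.   -0.  -53.2  41.4] t 6.0833 [ 0.4599 -0.1385  0.1837] [-1.7983e+02 -1.4000e-01 -4.5900e+01] F [ 0.3  0.2 -1.5]
```

>>> play_rows(
  targets=[
    [[15,-2,-1.8,0,0,0,0.12],[15,-4,-3.6,0,0,0,0.24],[15,-6,-5.4,0,0,0,0.36],[15,-8,-7.2,0,0,0,0.48],[15,-10,-9,0,0,0,0.6],[15,-12,-10.8,0,0,0,0.72],[15,-14,-12.6,0,0,0,0.84],[15,-16,-14,0,0,0,0.96]],
  ],
)

```text
clock: 6.75
tcp_pos: [0.4474, 0.0744, 0.1823]
orientation: [-180.0, 0.0, -100.8]
wrist_force: [0.2, 0.7, -1.3]
finger_gap: 0.0181
gripper_force: 80.8
```

```bash
python3 go.py 0.44 0.195 0.15 -160
```

```text
shift cm [-11.71   2.99   3.24] rotvec [-4.0000e-04  1.1000e-03  1.0332e+00] rows 3.000598912937107 8.268095488241542
q [ 30.1   9.2 -28.4  -0.  -52.4 -40.9] t 6.75 [0.4474 0.0744 0.1823] [-1.7995e+02  4.0000e-02 -1.0080e+02] F [ 0.2  0.7 -1.3]
```

>>> play_rows(
  targets=[
    [[15,-1.5,0.4,0,0,0,0.12],[15,-3,0.8,0,0,0,0.24],[15,-4.5,1.2,0,0,0,0.36],[15,-6,1.6,0,0,0,0.48],[15,-7.5,2,0,0,0,0.6],[15,-9,2.4,0,0,0,0.72],[15,-10.5,2.7,0,0,0,0.84],[15,-11.7,3,0,0,0,0.96]],
  ],
)

```text
clock: 7.42
tcp_pos: [0.4391, 0.1942, 0.1822]
orientation: [180.0, 0.0, -155.8]
wrist_force: [0.8, 0.6, -1.0]
finger_gap: 0.0178
gripper_force: 80.8
```

```bash
python3 go.py 0.44 0.195 0.15 175.7
```

```text
shift cm [-0.11  0.03  3.22] rotvec [4.000e-04 4.000e-04 4.973e-01] rows 0.7725515531295152 3.979518015062638
q [  43.3   11.7  -25.1   -0.   -53.2 -109.1] t 7.4167 [0.4391 0.1942 0.1822] [ 1.7998e+02  3.0000e-02 -1.5581e+02] F [ 0.8  0.6 -1. ]
```

>>> play_rows(
  targets=[
    [[15,0,0,1,0,0,0.12],[15,0,0,2.5,0,0,0.24],[15,0,0,4.5,0,0,0.36],[15,0,0,6.5,0,0,0.497],[15,0,0,8.2,0,0,0.497],[15,0,0,8.2,0,0,0.497],[15,0,0,8.2,0,0,0.497]],
  ],
)

```text
clock: 8.0
tcp_pos: [0.439, 0.193, 0.0998]
orientation: [-179.9, -0.1, 176.1]
wrist_force: [0.7, 0.9, -1.1]
finger_gap: 0.0181
gripper_force: 80.8
```

```bash
python3 - <<'E'
from h import *
for n in("scene","top"):
    s=snap(n); np.savez(n+"1.npz",P=cloud(s),c=s["color"])
    im=s["color"][150:280,280:430] if n=="scene" else s["color"][140:270,150:300]
    globals()[n]=cv2.resize(im,None,fx=2.6 ,fy=2.6,interpolation=cv2.INTER_CUBIC)[...,::-1]
cv2.imwrite("pics/a3.png",np.hstack([scene,top]))
E
python3 go.py 0.44 0.195 0.0535 175.7
```

```text
shift cm [0.02 0.11 4.76] rotvec [0.0013 0.0017 0.0068] rows 1.1423661936749732 0.05741572829038443
q [  43.2   18.1  -30.8    0.   -41.  -137.1] t 8.1 [0.44   0.1938 0.1011] [1.7992e+02 1.0000e-01 1.7609e+02] F [ 0.8 -0.2 -0.2]
```

View pics/a3.png

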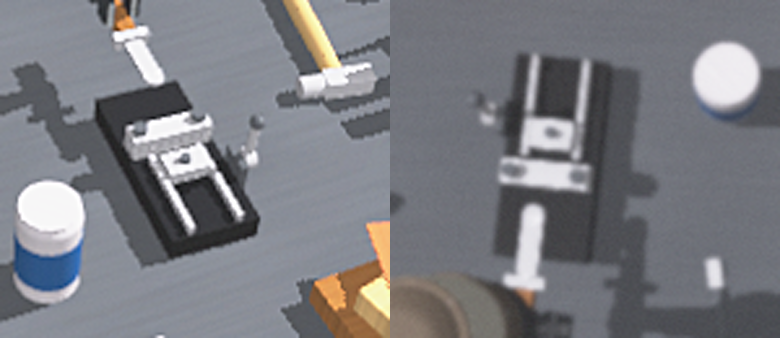

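Right half (top view): the blade is visible above the apron, tip at (533,208), crosspiece at (525,283), and bar at (545,172). The blade points roughly at the bar but looks slightly left of its middle. I'll measure both lines.

```bash
python3 - <<'E'
from h import *
for nm,(u0,u1,v0,v1) in {"top":(185,235,195,255),"scene":(310,350,150,190)}.items():
    d=np.load(nm+"1.npz"); P=d["P"]; c=d["c"].astype(int); z=P[...,2]
    def big(m):
        n,l,st,_=cv2.connectedComponentsWithStats(m.astype(np.uint8)); return l==1+np.argmax(st[1:,4])
    m=np.zeros(z.shape,bool); m[v0:v1,u0:u1]=1
    b=big(m&(c.min(-1)>120)&(z>.073)&(z<.105))
    q=P[b]; a=q[:,:2]-q[:,:2].mean(0); print(nm,b.sum(),q.mean(0).round(4),q.min(0).round(4),q.max(0).round(4))
    ang=-4.0; e=np.array([np.cos(np.radians(ang)),np.sin(np.radians(ang))]); n=np.array([-e[1],e[0]])
    s=q[:,:2]@e; t=q[:,:2]@n
    print("s range",s.min(),s.max())
    k=np.arange(s.min(),s.max(),.008)
    for s0 in k:
        i=(s>=s0)&(s<s0+.008)
        if i.sum()>3: print(round(s0-s.max(),3),i.sum(),"t mid",round((t[i].min()+t[i].max())/2,4),"w",round(t[i].max()-t[i].min(),4), "z",round(float(np.median(q[i,2])),4))
    m=np.zeros(z.shape,bool)
    if nm=="top": m[195:220,188:235]=1
    else: m[190:212,322:368]=1
    B=big(m&(z>.05)&(z<.062)); R=cv2.minAreaRect(P[B][:,:2].astype(np.float32)*1000); cc=np.array(R[0])/1000
    print("bar",B.sum(),np.round(R,1) if 0 else R,"bar s,t",cc@e,cc@n)
    m=np.zeros(z.shape,bool)
    if nm=="top": 
        g=P[140:250,185:245]; gz=g[...,2]; k=(gz>.025)&(gz<.036); R=cv2.minAreaRect(g[k][:,:2].astype(np.float32)*1000); cc=np.array(R[0])/1000; print("blk",R,cc@e,cc@n)
E
```

```text
top 296 [0.5037 0.1886 0.0908] [0.4676 0.1713 0.0809] [0.5496 0.2096 0.0989]
s range 0.45282931947595 0.5354936315525054
-0.083 42 t mid 0.2228 w 0.0382 z 0.0942
-0.075 49 t mid 0.2233 w 0.0385 z 0.0948
-0.067 26 t mid 0.2229 w 0.0187 z 0.0892
-0.059 24 t mid 0.2237 w 0.0181 z 0.09
-0.051 24 t mid 0.2241 w 0.0201 z 0.0889
-0.043 24 t mid 0.2229 w 0.0181 z 0.0895
-0.035 26 t mid 0.224 w 0.019 z 0.0889
-0.027 25 t mid 0.2233 w 0.0196 z 0.0892
-0.019 26 t mid 0.2237 w 0.0188 z 0.0888
-0.011 24 t mid 0.2239 w 0.0182 z 0.0894
-0.003 6 t mid 0.2235 w 0.0101 z 0.089
bar 254 ((585.7913818359375, 183.85675048828125), (89.83116912841797, 25.13448715209961), 85.7665023803711) bar s,t 0.571539224883441 0.22427162583127322
blk ((606.0701293945312, 185.10511779785156), (105.52217864990234, 214.8625946044922), 85.98512268066406) 0.5916814927307352 0.22693152610245493
scene 211 [0.5027 0.1849 0.0889] [0.4549 0.166  0.0767] [0.5548 0.208  0.0972]
s range 0.4413437836428817 0.5407965152732331
-0.091 9 t mid 0.2219 w 0.0371 z 0.092
-0.083 30 t mid 0.2199 w 0.0404 z 0.0937
-0.075 53 t mid 0.2197 w 0.0411 z 0.0895
-0.067 11 t mid 0.2212 w 0.018 z 0.0879
-0.059 14 t mid 0.2202 w 0.0185 z 0.0879
-0.051 14 t mid 0.2204 w 0.0183 z 0.0888
-0.043 12 t mid 0.2199 w 0.0193 z 0.0879
-0.035 17 t mid 0.2194 w 0.0194 z 0.0883
-0.027 17 t mid 0.2201 w 0.0196 z 0.0882
-0.019 15 t mid 0.2208 w 0.0208 z 0.0887
-0.011 13 t mid 0.2198 w 0.0149 z 0.0868
-0.003 4 t mid 0.2212 w 0.0119 z 0.0892
bar 225 ((588.9521484375, 179.96096801757812), (90.24869537353516, 28.358356475830078), 86.6323471069336) bar s,t 0.5749640480640522 0.2206058172233206
```

The lateral offset is about 0.6 mm and the angle is within 0.5°. The shoulders are about 9.4 cm from the bar. Lowering to just above the apron.

>>> play_rows(
  targets=[
    [[15,0,-0.05,2,0,0,0.004],[15,0,-0.05,4,0,0,0.004],[15,0,-0.05,4.7,0,0,0.004],[15,0,-0.05,4.7,0,0,0.004],[15,-1.5,-0.05,4.7,0,0,0.004],[15,-2.5,-0.05,4.7,0,0,0.004],[15,-2.5,-0.05,4.7,0,0,0.004],[15,-2.5,-0.05,4.7,0,0,0.004]],
  ],
)

```text
clock: 8.77
tcp_pos: [0.465, 0.1914, 0.0538]
orientation: [179.9, 0.1, 175.8]
wrist_force: [-0.7, -0.3, -0.4]
finger_gap: 0.0177
gripper_force: 80.7
```

```bash
python3 go.py 0.5332 0.1868 0.0530 175.8;python3 - <<'E'
from h import *
s=snap("top"); np.savez("top2.npz",P=cloud(s),c=s["color"])
P=cloud(s); c=s["color"].astype(int); z=P[...,2]
m=np.zeros(z.shape,bool); m[195:255,185:235]=1
def big(m):
    n,l,st,_=cv2.connectedComponentsWithStats(m.astype(np.uint8)); return l==1+np.argmax(st[1:,4])
e=np.array([np.cos(np.radians(4)),-np.sin(np.radians(4))]); n=np.array([-e[1],e[0]])
b=big(m&(c.min(-1)>120)&(z>.034)&(z<.0475)); q=P[b];S=q[:,:2]@e;T=q[:,:2]@n
for s0 in np.arange(S.min(),S.max(),.01):
    i=(S>=s0)&(S<s0+.01); print(round(s0,3),i.sum(),round((T[i].min()+T[i].max())/2,4),round(np.ptp(T[i]),4),np.median(q[i,2]).round(4))
E
```

```text
shift cm [-6.83  0.04  0.09] rotvec [ 0.0014  0.0013 -0.0007] rows 1.638266895940975 0.016465452518377787
q [  40.9   24.2  -30.3   -0.   -35.4 -135.1] t 8.7667 [0.465  0.1914 0.0538] [1.7992e+02 8.0000e-02 1.7576e+02] F [-0.7 -0.3 -0.4]
0.479 11 0.2225 0.0183 0.0462
0.489 24 0.2241 0.0179 0.0433
0.499 30 0.2233 0.02 0.0417
0.509 26 0.2236 0.0189 0.0422
0.519 31 0.2226 0.0191 0.0418
0.529 27 0.2233 0.0197 0.0421
0.539 29 0.2244 0.0223 0.0428
0.549 27 0.2232 0.0196 0.0419
0.559 3 0.2364 0.0072 0.0359
```

>>> play_rows(
  targets=[
    [[15,0,0.06,0.1,0,0,0],[15,-0.5,0.06,0.1,0,0,0],[15,-1,0.06,0.1,0,0,0],[15,-1.5,0.06,0.1,0,0,0],[15,-2,0.06,0.1,0,0,0],[15,-2.5,0.06,0.1,0,0,0],[15,-3,0.06,0.1,0,0,0],[15,-3,0.06,0.1,0,0,0]],
  ],
)

```text
clock: 9.48
tcp_pos: [0.4955, 0.1897, 0.0519]
orientation: [180.0, 0.0, 175.8]
wrist_force: [0.2, 0.1, -1.5]
finger_gap: 0.0176
gripper_force: 80.8
```

```bash
python3 go.py 0.5332 0.1868 0.0530 175.8
```

```text
shift cm [-3.79 -0.01 -0.1 ] rotvec [ 0.0004  0.0008 -0.0003] rows 0.9082353430506298 0.007532608547809177
q [  38.5   26.4  -26.5    0.   -37.1 -132.7] t 9.4833 [0.4955 0.1897 0.0519] [1.7998e+02 4.0000e-02 1.7578e+02] F [ 0.2  0.1 -1.5]
```

>>> play_rows(
  targets=[
    [[15,-0.5,0,-0.03,0,0,0],[15,-1,0,-0.03,0,0,0],[15,-1.5,0,-0.03,0,0,0],[15,-2,0,-0.03,0,0,0],[15,-2.5,0,-0.03,0,0,0],[15,-2.8,0,-0.03,0,0,0],[15,-3.1,0,-0.03,0,0,0],[15,-3.1,0,-0.03,0,0,0]],
  ],
)

```text
clock: 10.15
tcp_pos: [0.5258, 0.1872, 0.0522]
orientation: [180.0, 0.0, 175.8]
wrist_force: [-0.3, 1.1, -1.6]
finger_gap: 0.018
gripper_force: 80.8
```

```bash
python3 go.py 0.5332 0.1868 0.0530 175.8
```

```text
shift cm [-0.74  0.01 -0.08] rotvec [ 0.      0.0003 -0.0002] rows 0.17964422528313656 0.002991950849733062
q [  36.2   28.3  -22.5    0.   -39.2 -130.5] t 10.15 [0.5258 0.1872 0.0522] [1.8000e+02 2.0000e-02 1.7579e+02] F [-0.3  1.1 -1.6]
```

Going on in 1 mm steps until the bar stops the shoulders.

>>> play_rows(
  targets=[
    [[15,-0.2,0,0,0,0,0],[15,-0.3,0,0,0,0,0],[15,-0.4,0,0,0,0,0],[15,-0.5,0,0,0,0,0],[15,-0.6,0,0,0,0,0],[15,-0.65,0,0,0,0,0],[15,-0.65,0,0,0,0,0]],
  ],
)

```text
clock: 10.73
tcp_pos: [0.5316, 0.1868, 0.0522]
orientation: [-180.0, -0.0, 175.8]
wrist_force: [-1.3, -0.3, -1.2]
finger_gap: 0.0176
gripper_force: 80.8
```

>>> play_rows(
  targets=[
    [[15,-0.1,0,0,0,0,0],[15,-0.15,0,0,0,0,0],[15,-0.2,0,0,0,0,0],[15,-0.2,0,0,0,0,0]],
  ],
)

```text
clock: 11.07
tcp_pos: [0.5318, 0.1865, 0.052]
orientation: [-179.9, -0.2, 175.8]
wrist_force: [-7.5, 1.8, 1.5]
finger_gap: 0.0175
gripper_force: 81.1
```

>>> play_rows(
  targets=[
    [[15,-0.1,0,0,0,0,0],[15,-0.15,0,0,0,0,0],[15,-0.15,0,0,0,0,0]],
  ],
)

```text
clock: 11.32
tcp_pos: [0.5318, 0.1864, 0.0519]
orientation: [-179.9, -0.4, 175.8]
wrist_force: [-12.1, 4.0, 3.8]
finger_gap: 0.0181
gripper_force: 81.4
```

```bash
python3 - <<'E'
from h import *
for n in("scene","top"):
    s=snap(n); P=cloud(s)
    im=s["color"][150:260,310:410] if n=="scene" else s["color"][140:250,160:260]
    globals()[n]=cv2.resize(im,None,fx=3.9 ,fy=3.9,interpolation=cv2.INTER_CUBIC)[...,::-1]
    if n=="top":
        e=np.array([np.cos(np.radians(4.1)),-np.sin(np.radians(4.1))]); nn=np.array([-e[1],e[0]])
        A=P[150:235,185:240].reshape(-1,3); S=A[:,:2]@e-.559; T=A[:,:2]@nn
        for t0 in (.2243-.008,.2243,.2243+.008):
            i=abs(T-t0)<.004; o=np.argsort(S[i]); print([(round(a*1000),round(b*1000)) for a,b in zip(S[i][o],A[i,2][o]) if -.03<a<.12][::3])
cv2.imwrite("pics/a4.png",np.hstack([scene,top]))
E
```

```text
[(-24, 26), (-19, 31), (-15, 43), (-12, 45), (-9, 47), (-7, 45), (-4, 46), (-1, 45), (0, 57), (2, 292), (3, 56), (6, 55), (9, 54), (11, 53), (16, 59), (19, 56), (21, 58), (22, 58), (26, 41), (29, 40), (31, 29), (33, 36), (34, 46), (37, 41), (39, 29), (40, 42), (43, 39), (46, 39), (48, 40), (51, 40), (54, 41), (56, 30), (57, 39), (59, 40), (62, 40), (63, 34), (67, 30), (69, 44), (71, 50), (73, 44), (75, 44), (78, 47), (81, 43), (83, 47), (86, 46), (89, 47), (92, 47), (96, 48), (99, 49), (105, 33), (108, 34), (111, 28), (113, 32), (116, 33), (119, 33)]
[(-8, 50), (-2, 45), (0, 56), (2, 59), (5, 59), (7, 56), (10, 57), (12, 60), (15, 59), (18, 59), (21, 58), (24, 58), (29, 40), (32, 37), (34, 39), (37, 39), (39, 39), (43, 40), (45, 39), (48, 35), (51, 39), (53, 38), (56, 41), (59, 41), (64, 45), (67, 41), (69, 27), (71, 50), (74, 49), (77, 46), (80, 44), (81, 54), (84, 54), (87, 53), (89, 53), (93, 47), (94, 43), (96, 48), (103, 29), (105, 30), (108, 28), (111, 25), (113, 32), (117, 28), (119, 32)]
[(0, 52), (2, 56), (4, 58), (7, 58), (10, 57), (12, 57), (15, 57), (18, 55), (21, 55), (23, 55), (30, 40), (33, 42), (38, 42), (41, 41), (45, 39), (47, 39), (53, 40), (55, 39), (60, 41), (63, 41), (67, 39), (70, 34), (71, 48), (74, 44), (76, 45), (78, 49), (81, 51), (84, 45), (87, 46), (90, 45), (93, 46), (95, 48), (99, 43), (104, 30), (107, 32), (109, 30), (112, 31), (115, 31), (118, 29)]
```

View pics/a4.png

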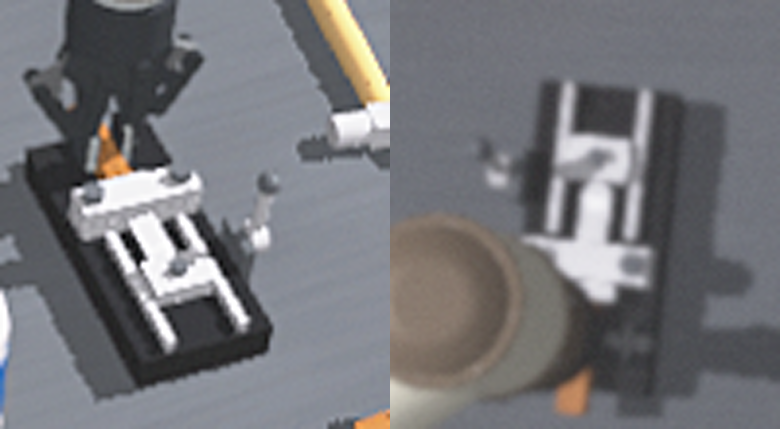

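Right half: the crosspiece is against the bar at about (590,285) and the blade tip is on the stop at (598,180). Depth puts the stop face at about block x 70 mm, as it should be. Easing the push, opening and lifting.

>>> play_rows(
  targets=[
    [[15,0.2,0,0,0,0,0],[15,0.2,0,0,0,0,0],[45,0.2,0,0,0,0,0],[45,0.2,0,0,0,0,0],[45,0.2,0,0,0,0,0],[45,0.2,0,-1,0,0,0],[45,0.2,0,-3,0,0,0],[45,0.2,0,-6,0,0,0]],
  ],
)

```text
clock: 12.08
tcp_pos: [0.5324, 0.1859, 0.1115]
orientation: [-179.8, -0.2, 175.8]
wrist_force: [0.0, 0.7, 0.3]
finger_gap: 0.0382
gripper_force: 0.0
```

```bash
python3 go.py 0.5332 0.1868 0.17 175.8
```

```text
shift cm [-0.06  0.08 -5.85] rotvec [-0.0027 -0.0034 -0.0002] rows 1.402802146530353 0.03465647420197511
q [  35.7   24.2  -18.4   -0.   -47.6 -129.9] t 12.0833 [0.5324 0.1859 0.1115] [-179.85   -0.19  175.79] F [0.  0.7 0.3]
```

>>> play_rows(
  targets=[
    [[0,0,0,-3,0,0,0],[0,0,0,-6,0,0,0],[0,-3.5,1.5,-6,0,0,0],[0,-7,3,-6,0,0,0],[0,-10.5,4.5,-6,0,0,0],[0,-14,6,-6,0,0,0],[0,-16.6,6.9,-6,0,0,0],[0,-16.6,6.9,-6,0,0,0]],
  ],
  force=40,
)

```text
clock: 12.75
tcp_pos: [0.7081, 0.2441, 0.1711]
orientation: [180.0, 0.2, 175.8]
wrist_force: [0.6, 0.3, -0.7]
finger_gap: 0.0
gripper_force: 0.0
```

```bash
python3 go.py 0.703 0.2424 0.107 175.8; python3 - <<'E'
from h import *
s=snap("top"); P=cloud(s); c=s["color"].astype(int)
im=s["color"][140:250,150:260]; a=cv2.resize(im,None,fx=3.5,fy=3.5,interpolation=cv2.INTER_CUBIC)[...,::-1]
s=snap("scene"); im=s["color"][150:260,310:420]; b=cv2.resize(im,None,fx=3.5,fy=3.5,interpolation=cv2.INTER_CUBIC)[...,::-1]
cv2.imwrite("pics/a5.png",np.hstack([a,b]))
E
```

```text
shift cm [ 0.52 -0.21  6.41] rotvec [ 0.0004  0.0028 -0.0008] rows 1.5431896958403966 0.023562224038109588
q [ 3.140e+01  3.710e+01  1.470e+01  1.000e-01 -6.740e+01 -1.256e+02] t 12.75 [0.7081 0.2441 0.1711] [1.7998e+02 1.6000e-01 1.7575e+02] F [ 0.6  0.3 -0.7]
```

View pics/a5.png

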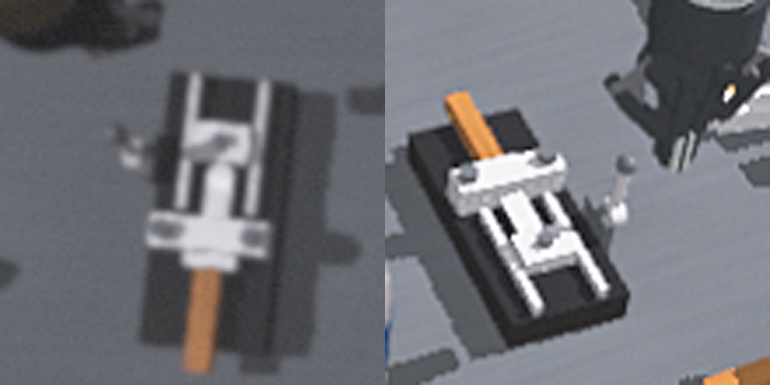

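Left half: the gauge lies home with its crosspiece against the bar at (210,262) and the tip at the stop at (218,170). The lever ball is at (120,132) and its hub at (132,152). Checking the ball position before descending behind it.

```bash
python3 - <<'E'
from h import *
P=cloud(snap("top")); print(P[174:183,180:189,2].round(3)); 
g=P[172:184,179:190].reshape(-1,3); g=g[(g[:,2]>.088)&(g[:,2]<.13)]; print("top ball",len(g),g.mean(0).round(4),g.min(0).round(4),g.max(0).round(4))
P=cloud(snap("scene")); g=P[191:202,372:386].reshape(-1,3); g=g[(g[:,2]>.088)&(g[:,2]<.13)]; print("scene ball",len(g),g.mean(0).round(4))
E
```

```text
[[ 0.001  0.002 -0.002 -0.002  0.003 -0.002 -0.001 -0.001  0.002]
 [-0.    -0.002  0.107  0.108 -0.    -0.002 -0.003 -0.002 -0.004]
 [ 0.     0.106  0.111  0.109  0.105  0.1    0.001 -0.003  0.   ]
 [ 0.107  0.109  0.108  0.107  0.109  0.108  0.001 -0.002 -0.001]
 [ 0.106  0.107  0.112  0.109  0.109  0.107 -0.001 -0.001  0.   ]
 [ 0.104  0.109  0.108  0.107  0.105  0.104  0.088  0.048  0.002]
 [-0.     0.106  0.103  0.107  0.106  0.093  0.084  0.077  0.054]
 [-0.003  0.003  0.    -0.002  0.088  0.086  0.083  0.076  0.064]
 [-0.002  0.002 -0.003  0.002 -0.005  0.077  0.074  0.073  0.062]]
top ball 31 [0.652  0.2435 0.106 ] [0.6463 0.2375 0.0884] [0.6592 0.2508 0.1122]
scene ball 35 [0.6578 0.2411 0.1027]
```

>>> play_rows(
  targets=[
    [[0,0.2,-0.15,2.5,0,0,0],[0,0.2,-0.15,5,0,0,0],[0,0.2,-0.15,6.4,0,0,0],[0,0.2,-0.15,6.4,0,0,0],[0,1.5,-0.15,6.4,0,0,0],[0,3,-0.15,6.4,0,0,0],[0,3,-0.15,6.4,0,0,0]],
  ],
)

```text
clock: 13.53
tcp_pos: [0.6721, 0.2445, 0.1109]
orientation: [179.9, 0.1, 175.9]
wrist_force: [-1.0, -0.1, 1.2]
finger_gap: -0.0005
gripper_force: 0.0
```

```bash
python3 go.py 0.667 0.245 0.107 175.8; python3 -c "
import numpy as np
from station import r
p=r.state()['tcp_pos'][:2]*1000-[573.5,184.5]; a=np.radians(-4.1); e=np.array([np.cos(a),np.sin(a)]); print(p@e, p@[-e[1],e[0]])"
```

```text
shift cm [0.51 0.02 0.39] rotvec [0.001  0.0013 0.0016] rows 0.15357552138719283 0.018612128808184837
q [  32.9   36.8    4.9    0.   -58.  -127. ] t 13.5333 [0.6721 0.2445 0.1109] [1.7995e+02 8.0000e-02 1.7589e+02] F [-1.  -0.1  1.2]
94.01205428971464 66.86064002592812
```

>>> play_rows(
  targets=[
    [[0,1.4,0,0.4,0,0,0],[0,2.2,0,0.4,0,0,0],[0,2.9,0,0.5,0,0,0],[0,3.6,0,0.6,0,0,0],[0,4.2,0,0.8,0,0,0],[0,4.7,0,1,0,0,0],[0,5.2,0,1.3,0,0,0],[0,5.2,0,1.3,0,0,0]],
  ],
)

```text
clock: 14.2
tcp_pos: [0.6206, 0.2478, 0.0946]
orientation: [-180.0, -0.1, 175.8]
wrist_force: [-1.0, 0.5, -0.1]
finger_gap: 0.0
gripper_force: 0.2
```

>>> play_rows(
  targets=[
    [[0,0.9,0,0.6,0,0,0],[0,1.7,0,1.1,0,0,0],[0,2.4,0,1.6,0,0,0],[0,2.6,0,1.9,0,0,0],[0,2.6,0,2.1,0,0,0],[0,2.6,0,2.1,0,0,0]],
  ],
)

```text
clock: 14.7
tcp_pos: [0.5966, 0.2498, 0.0781]
orientation: [-180.0, 0.2, 175.9]
wrist_force: [-2.0, -2.8, 16.8]
finger_gap: -0.0001
gripper_force: 7.9
```

```bash
python3 go.py 0.5943 0.2503 0.076 175.8; python3 - <<'E'
from h import *
s=snap("scene"); im=s["color"][130:260,310:420]; b=cv2.resize(im,None,fx=4,fy=4,interpolation=cv2.INTER_CUBIC)[...,::-1]
cv2.imwrite("pics/a6.png",b)
E
```

```text
shift cm [0.24 0.03 0.21] rotvec [-0.0005  0.0027  0.0023] rows 0.07645487841658472 0.028826660787162225
q [  37.1   33.1   -8.1    0.2  -48.8 -131.3] t 14.7 [0.5966 0.2498 0.0781] [-1.7997e+02  1.6000e-01  1.7593e+02] F [-2.  -2.8 16.8]
```

View pics/a6.png

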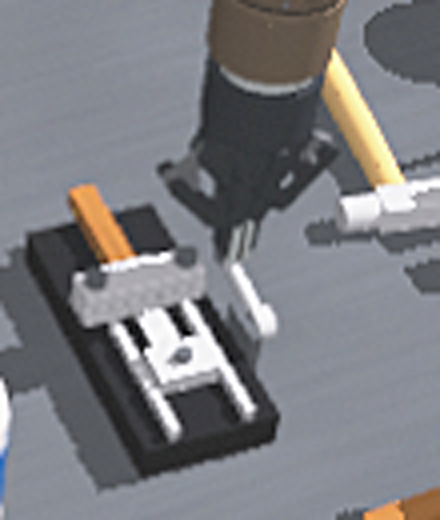

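The fingertips at (238,245) press the lever's ball, which lies forward nearly level, and 17 N upward shows it is on its end stop. Lifting straight up and away to check.

>>> play_rows(
  targets=[
    [[0,0,0,0.05,0,0,0],[0,0,0,0.05,0,0,0],[0,0,0,-2,0,0,0],[0,0,0,-5,0,0,0],[0,0,0,-9,0,0,0],[0,4,0,-12,0,0,0],[0,8,0,-13,0,0,0],[0,12,0,-13,0,0,0]],
  ],
)

```text
clock: 15.42
tcp_pos: [0.481, 0.2585, 0.2062]
orientation: [179.9, 0.1, 175.7]
wrist_force: [-1.6, 1.9, 0.6]
finger_gap: 0.0003
gripper_force: 0.0
```

>>> play_rows(
  targets=[
    [[0,2,4,0,0,0,0],[0,3,8,0,0,0,0],[0,3,12,0,0,0,0],[0,3,12,0,0,0,0],[0,3,12,0,0,0,0]],
  ],
)

```text
clock: 15.83
tcp_pos: [0.4588, 0.3814, 0.2026]
orientation: [-179.9, -0.1, 176.0]
wrist_force: [-0.7, 0.2, -0.2]
finger_gap: -0.0004
gripper_force: 0.0
```

```bash
python3 - <<'E'
from h import *
s=snap("top"); P=cloud(s); a=cv2.resize(s["color"][140:250,150:260],None,fx=3.5,fy=3.5,interpolation=cv2.INTER_CUBIC)[...,::-1]
q=P[150:240,175:205].reshape(-1,3)-[.5735,.1845,0]; an=np.radians(-4.1); e=np.array([np.cos(an),np.sin(an)]); bx=q[:,:2]@e*1000; by=q[:,:2]@[-e[1],e[0]]*1000
i=(abs(by-66)<7)&(q[:,2]>.035)&(q[:,2]<.15); o=np.argsort(bx[i]); print([(round(x),round(z*1000)) for x,z in zip(bx[i][o],q[i,2][o])])
s=snap("scene"); b=cv2.resize(s["color"][150:260,310:420],None,fx=3.5,fy=3.5,interpolation=cv2.INTER_CUBIC)[...,::-1]
cv2.imwrite("pics/a7.png",np.hstack([a,b])); print(r.state()["clock"])
E
```

```text
[(4, 55), (4, 58), (4, 56), (5, 55), (6, 60), (6, 55), (7, 57), (7, 60), (7, 57), (9, 58), (9, 57), (9, 58), (9, 58), (10, 56), (10, 52), (11, 58), (12, 59), (12, 62), (12, 58), (12, 57), (13, 55), (14, 61), (14, 58), (14, 54), (15, 60), (15, 60), (16, 52), (17, 56), (18, 57), (18, 55), (20, 54), (21, 54), (21, 54), (21, 51), (22, 58), (23, 59), (23, 54), (24, 53), (25, 55), (26, 56), (26, 53), (27, 51), (28, 52), (28, 54), (29, 55), (29, 53), (31, 55), (31, 54), (31, 54), (32, 51), (34, 53), (34, 54), (35, 50), (37, 52), (37, 53), (37, 55), (38, 47), (40, 52), (40, 50), (40, 51), (41, 46), (42, 51), (42, 55), (43, 50), (43, 49), (45, 50), (45, 51), (46, 49), (48, 51), (48, 53), (48, 47), (49, 47), (51, 50), (51, 50), (51, 51), (53, 51), (53, 51), (54, 47), (55, 44), (56, 50), (56, 49), (57, 50), (57, 45), (59, 49), (59, 50), (59, 49), (60, 46), (61, 52), (61, 52), (62, 49), (62, 52), (62, 53), (63, 53), (64, 54), (64, 41), (64, 51), (64, 52), (65, 52), (66, 43), (67, 52), (67, 56), (67, 49), (67, 50), (67, 53), (69, 45), (69, 54), (69, 55), (69, 55), (69, 56), (70, 51), (71, 49), (71, 57), (72, 52), (72, 55), (72, 50), (73, 52), (74, 47), (75, 53), (75, 51), (75, 52), (75, 52), (76, 52), (77, 53), (77, 54), (78, 52), (79, 49), (79, 50), (82, 43)]
15.9333
```

View pics/a7.png

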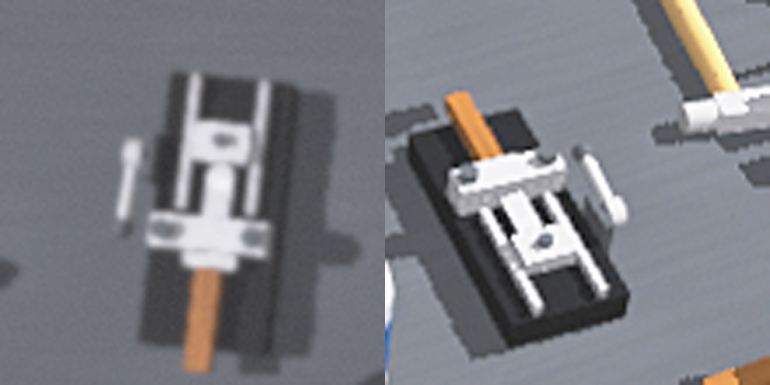

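The lever lies forward with its ball at block x about 11 and its top at about z 59, which matches the end stop. The gauge is still home: crosspiece on the bar at (210,262), tip at the stop at (218,170). Handing in.

```bash
python3 -c "
from station import r
print(r.hand_in())"
```

```text
the job is handed in; nothing more can be done
None
```

The narrow gauge is fully home with its shoulders on the bar, the stop is at its set place, the cam lever is down on its end stop, and the job was handed in at about 16 s of the 64 s allowed.

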